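# Turn the bead box lid-down onto the stack

## Task

In the workshop the wide lidded bead box lies lid up in one of the two left-hand V stands. Grip its lid and base together, turn it over so that the lid faces down and the clear base with the beads faces up, and stack it squarely on the matching wide box that already lies lid down in the right-hand V stand, lid still on. Leave the narrow box in its stand and do not push the stacked box out of place.

Things in the scene. Friction and masses are not known exactly. Their poses are not given: they have to be found in the camera images.
- box_mid (a point): Wide bead box to turn, 50 (x) x 60 (y) x 40 mm (z) with lid: clear 90 g base with beads, loose white lid, 20 mm each, flush. Point: centre of the closed box, on the seam; z from base to lid. Starts with z leaning 45 degrees up and left, y pointing down the slope, x level along the trough. Its upper end and 60 x 40 sides stand clear of the stand: pads on those sides here hold base and lid.
- lid_mid (a point): The white lid (50 g, 20 mm high along +z from this point). Point: centre of its seam plane; it coincides with box_mid, with the same axes, while the lid is on. Only a 7 mm lip inside the base and its weight keep it on: it can fall off if the box is turned while the base alone is held.
- stack_mid (a point): Centre of the like wide box (160 g, one piece, loose) lying lid down in the right-hand stand. z from base to lid: here 45 degrees down into the low wall; y down the slope to the trough's corner; x level along the trough. The turned box belongs on its clear upper side: centre 40 mm away along its -z, same axes (x and y may both be reversed).
- stand_a: Fixed plywood V stand holding the wide box, 36 mm wide (x, along the trough), 128 mm long (y). Origin on the table under the trough's corner line, which is 30 mm up. Two 45 degree walls: the low one, 40 mm long, rises towards -y and carries the box's base; the high one, 94 mm long, rises towards +y and stops its lower end.
- stand_b: Fixed right-hand V stand with the stacked box, stand_a mirrored: low wall (40 mm, under the stacked box's lid) rises towards +y, high wall (94 mm, stops the lower ends of both boxes) towards -y. Origin on the table under the corner line, which is 30 mm up.
- narrow_mid (a point): Centre of the bystander, a narrow lidded bead box 32 mm wide (x), 60 mm long (y), 40 mm high (z), lying lid up in the other left-hand V stand, nearer or farther than the wide box by 140 to 240 mm in x. Not to be moved.

How it is judged:
At the end, for the whole second after the job is handed in: The wide box rests released on the stacked box, lid down (z over 115 degrees from vertical), parallel and square to it within 11 degrees, within 15 mm sideways, centres 40 +-6 mm apart along the normal; lid on within 5 mm; stacked box moved under 15 mm, narrow box under 20 mm (angle between box_mid's own z axis and vertical above 2 rad and angle between the z axis of box_mid and the z axis of stack_mid, either way round below 0.2 rad and angle between the x axis of box_mid and the x axis of stack_mid, either way round below 0.2 rad and z of box_mid in the frame of stack_mid between -0.046 and -0.034 m and x of box_mid in the frame of stack_mid between -0.015 and 0.015 m and y of box_mid in the frame of stack_mid between -0.015 and 0.015 m and distance between box_mid and lid_mid below 0.005 m and distance of stack_mid from where it was at the start of the episode below 0.015 m and distance of narrow_mid from where it was at the start of the episode below 0.02 m and linear speed of box below 0.02 m/s); the robot touches nothing.
It fails at once if the lid comes off the wide box (more than 10 mm from its seat) (distance between box_mid and lid_mid above 0.01 m).
It fails at once if the narrow box is moved by more than 20 mm (distance of narrow_mid from where it was at the start of the episode above 0.02 m).
It also fails if it takes over 40 s, if anything falls off the work surface, if the arm or the gripper's body presses on something with over 40 N, if the wrist force passes 120 N, or if a joint passes its speed limit or range.

## Robot

A 6-joint arm with a two-finger parallel gripper is mounted at the origin on the work surface. World frame = base frame: x ahead of the robot, y to its left, z up, the work surface at z = 0. Lengths are in m, angles in rad, forces in N, time in s.
With the tool pointing down it reaches from about 0.35 to 0.85 m from the base axis. Payload 8.1 kg.
Tool frame: the origin (TCP) lies midway between the tips of the shut fingers; the grasp point (between the pads) lies 19 mm behind it (robot.tcp_to_grasp is the distance from the TCP to the grasp point, in m); x points along the fingers, y is the direction in which the jaws open and shut, and the axes are right-handed (so a half turn about x gives the same grasp; the last joint's range is limited). The gripper opens to 93 mm and grips with 3 to 60 N. Pads are 15 mm wide; open, the fingers measure 128 mm over their backs; the gripper's body (75 mm by 188 mm) begins 65 mm behind the grasp point.
Start: joints at [-1.432, 0.13, 1.488, -0, 1.523, -0.085], TCP at [0.133, -0.585, 0.219] pointing down, gripper open.
Joint ranges: [-2.96, 2.96], [-0.89, 2.26], [0.02, 2.5], [-1.34, 4.48], [0, 2.73], [-2.66, 2.66]. Speed limits (rad/s): [2.39, 2.39, 2.79, 3.14, 3.14, 3.14].

## Interface

Orientations are given as a rotation vector (axis times angle).
In Python, from plant import robot gives the robot as it stands.
- The arm moves only by the tool play_rows, never from a script. Its argument "plan" is a list of rows, each an object with "slide": the shift along the world's x, y, z as a fraction of full scale, a list of three; "roll": the turn about the world's z as a fraction of full scale; "fingers": the gripper command: -1 is shut, 1 is fully open, values between are in proportion. A call has 1 to 20 rows; each row shifts and turns the commanded pose from where the row before left it; what a row does not reach is not made up. Full scale, the value 1, is 30 mm for a shift and 8 degrees for a turn. A row lasts 1/8 s, in which the tool goes at most 62.5 mm and 10.7 degrees, less where a joint would pass 70% of its speed; a pose out of reach is approached as far as the arm can. A call with a number of a shift or a turn outside -1 to 1 is refused whole. A call with a gripper value outside its range is refused whole. The fingers move at their own pace and stop on an object; "squeeze" is the grip in N (left out, the last holds). Time passes only in rows, so rows that do not move let the fingers close. It gives the time, the measured TCP pose, the force and the opening at its end, in the units of the state.
- robot.read_state(): the state, without advancing time (a new reading comes with each control period).
- robot.read_camera(name): name is "scene" or "side" or "wrist"; returns the picture (384x512x3 uint8, red, green, blue); there is no depth.
- robot.get_calibration(name): a dict with "fx", "fy", "cx", "cy" (pixels), "R" (3x3) and "t" (3): a world point X has camera coordinates R X + t; the wrist camera has in their place "T_tool_cam" (4x4, takes a point from camera to tool coordinates, whose origin is the TCP and whose axes are the tool frame's). Camera axes: x right, y down, z forward; pixel columns grow to the right and rows downward; lengths in m; the calibration is good to about 2 mm. The wrist camera is an equidistant fisheye: a pixel r from the principal point sees the ray r / f radians off the axis. A picture is of the moment at which its call begins: read the wrist's pose just before it. get_calibration takes no time and is no camera call.
- robot.close_job(): hands the job in, once; it reports no verdict.
Trained networks look in the newest picture that a camera, given by its name, has taken for a name from the list of things; names that differ only in an ending like _2 or _b are one class to them, and where a whole thing is asked for, a point or a joint stands for the part that bears it (a point fixed in the world has none). Each returns a list of dicts, best first, with "p" (0 to 1); they miss things now and then, are a little off and sometimes report something else, mostly with a low value. They report only what shows in the picture. A call takes as long as a camera call.
- robot.boxes_of(camera, target): "extent" ([centre column, centre row, width, height] in pixels, round what is visible of it).
- robot.regions_of(camera, target): "region" (384x512 bool, what is visible of it) and "extent" ([centre column, centre row, width, height] in pixels, round what is visible of it).
- robot.mark_of(camera, target): "point" ([column, row] in pixels: a listed point, or the origin of a listed thing).
The state is a dict: "t": time; "q": joint angles; "dq": joint speeds; "joint_torque": joint torques, N m; "tool_pos": TCP position; "orientation": TCP orientation; "force": force on the tool from outside, world axes, zero at the start; "wrist_torque": the same for the moment, N m; "opening": finger opening in m.
Only numpy, scipy, OpenCV 4.12 (cv2) and the standard library are available. Lean on these libraries where they do the work, as an engineer would, in place of code of your own. Each camera call takes 0.05 s, during which the arm holds its last target.

## Working session

There is one attempt and no reset: what is moved stays moved. The work goes in short steps, Python scripts to look and compute and a tool call to move; the robot and the scene stay as the last step left them, time stands still between calls to the robot, and variables do not carry over. Pictures are saved under pics/ and viewed, and the job is handed in when it is done.

Besides the shell and the picture viewer there is one more tool, called after "Emit:" by a JSON object that holds its "fn" and its "kwargs". play_rows: Moves the arm, as the interface text tells. Its arguments: {"type":"object","properties":{"plan":{"type":"array","items":{"type":"object","properties":{"slide":{"type":"array","items":{"type":"number","minimum":-1,"maximum":1}},"roll":{"type":"number","minimum":-1,"maximum":1},"fingers":{"type":"number"}}}},"squeeze":{"type":"number"}},"required":["plan"]}

```bash
ls; mkdir -p pics; python3 - <<'E'
from plant import robot
import cv2, numpy as np
s=robot.read_state(); print({k:np.round(v,3) for k,v in s.items()})
for n in ("scene","side"):
    im=robot.read_camera(n); cv2.imwrite(f"pics/{n}0.png",im[:,:,::-1]); c=robot.get_calibration(n)
    print(n,{k:np.round(v,3).tolist() for k,v in c.items()})
    for t in ("box_mid","stack_mid","narrow_mid","stand_a","stand_b"):
        print(t,[(round(d['p'],2),np.round(d['point'],1).tolist()) for d in robot.mark_of(n,t)[:4]])
print(robot.read_state()['t'])
E
```

```text
pics
{'t': np.float64(0.0), 'q': array([-1.432,  0.131,  1.489,  0.   ,  1.523, -0.085]), 'dq': array([-0.   ,  0.001,  0.001, -0.   , -0.001, -0.   ]), 'joint_torque': array([ 2.0000e-03, -5.5983e+01, -4.9177e+01,  7.7000e-02,  3.5000e-02,
       -0.0000e+00]), 'tool_pos': array([ 0.133, -0.584,  0.218]), 'orientation': array([ 2.104,  0.238, -2.104]), 'force': array([ 0.134,  0.371, -0.373]), 'wrist_torque': array([ 0.028,  0.039, -0.058]), 'opening': np.float64(0.093)}
scene {'fx': 394.813, 'fy': 394.813, 'cx': 258.354, 'cy': 192.551, 'R': [[-0.191, 0.981, 0.016], [0.696, 0.147, -0.703], [-0.692, -0.123, -0.711]], 't': [0.137, -0.316, 1.305]}
box_mid [(0.79, [344.5, 176.6])]
stack_mid [(0.78, [168.2, 198.0])]
narrow_mid [(0.6, [353.1, 240.4])]
stand_a [(0.9, [171.5, 215.7]), (0.87, [341.6, 200.3])]
stand_b [(0.9, [171.5, 215.7]), (0.87, [341.6, 200.3])]
side {'fx': 448.562, 'fy': 448.562, 'cx': 254.208, 'cy': 191.586, 'R': [[0.938, -0.345, 0.007], [-0.169, -0.476, -0.863], [0.301, 0.809, -0.505]], 't': [-0.535, 0.135, 0.731]}
box_mid [(0.83, [172.0, 157.3])]
stack_mid [(0.86, [312.6, 250.8])]
narrow_mid [(0.77, [249.1, 143.5])]
stand_a [(0.7, [176.5, 186.3])]
stand_b [(0.7, [176.5, 186.3])]
0.6
```

View pics/scene0.png

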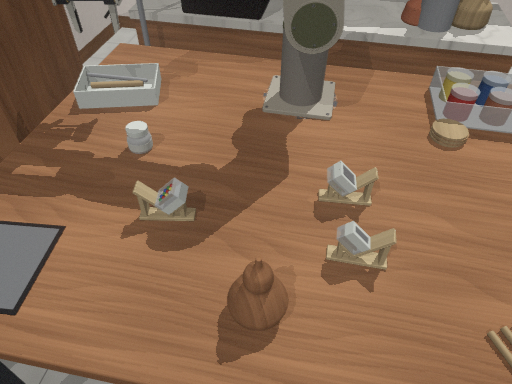

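View pics/side0.png

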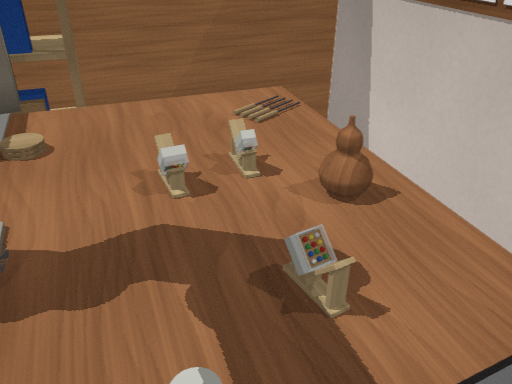

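```bash
cat > h.py <<'E'
import numpy as np, cv2
from plant import robot
from scipy.spatial.transform import Rotation as Rot
from scipy.optimize import least_squares
C={n:robot.get_calibration(n) for n in("scene","side")}
def proj(n,X):
    c=C[n]; X=np.atleast_2d(X); p=X@np.array(c['R']).T+np.array(c['t'])
    return np.c_[c['fx']*p[:,0]/p[:,2]+c['cx'],c['fy']*p[:,1]/p[:,2]+c['cy']]
def tri(obs): # dict cam->pixel
    f=lambda X:np.concatenate([proj(n,X)[0]-np.array(p) for n,p in obs.items()])
    r=least_squares(f,[.5,0,.06]); return r.x,r.fun
def atz(n,p,z):
    f=lambda v:proj(n,[v[0],v[1],z])[0]-np.array(p)
    return least_squares(f,[.5,0]).x
E
python3 - <<'E'
from h import *
o={"box":((344.5,176.6),(172,157.3)),"stack":((168.2,198),(312.6,250.8)),"narrow":((353.1,240.4),(249.1,143.5))}
for k,(a,b) in o.items():
    x,r=tri({"scene":a,"side":b}); print(k,x.round(4),r.round(1))
print("standb",atz("scene",(171.5,215.7),0)," stand ?",atz("scene",(341.6,200.3),0),atz("side",(176.5,186.3),0))
print(Rot.from_rotvec([2.104,.238,-2.104]).as_matrix().round(3))
E
```

```text
box [0.4396 0.1518 0.0711] [-0.1  0.1 -0.1 -0.1]
stack [ 0.5815 -0.2306  0.0639] [ 1.2 -0.9  0.9  0.5]
narrow [0.6222 0.1776 0.0648] [-0.1  0.1 -0.1 -0.1]
standb [ 0.58184569 -0.2350323 ]  stand ? [0.44775682 0.15730182] [0.44346276 0.15065801]
[[-0.     0.222 -0.975]
 [ 0.002 -0.975 -0.222]
 [-1.    -0.002 -0.   ]]
```

```bash
cat >> h.py <<'E'
def boxpts(c,R,dz=(-.02,.02)):
    return np.array([c+R@np.array([sx*.025,sy*.03,z]) for z in dz for sx,sy in((-1,-1),(1,-1),(1,1),(-1,1))])
def standpose(x,y,yaw,mir=False):
    # returns R (stand axes in world)
    return Rot.from_euler('z',yaw).as_matrix(), np.array([x,y,0])
def boxin_a(x,y,yaw,a=-np.pi/4):
    # initial box pose in stand_a: centre, R
    Rs,o=standpose(x,y,yaw); s=np.sqrt(.5)
    ya=np.array([0,s,-s]); za=np.array([0,s,s]); xa=np.cross(ya,za)
    c=np.array([0,0,.03])-.03*ya+.02*za
    return o+Rs@c, Rs@np.c_[xa,ya,za]
def stackin_b(x,y,yaw):
    Rs,o=standpose(x,y,yaw); s=np.sqrt(.5)
    ya=np.array([0,-s,-s]); za=np.array([0,s,-s]); xa=np.cross(ya,za)
    c=np.array([0,0,.03])-.03*ya-.02*za
    return o+Rs@c, Rs@np.c_[xa,ya,za]
def draw(im,n,P,col,off,sc):
    q=((proj(n,P)-off)*sc).round().astype(int)
    k=len(q)//4
    for L in range(k):
        for i in range(4):
            cv2.line(im,tuple(q[4*L+i]),tuple(q[4*L+(i+1)%4]),col,1)
            if L: cv2.line(im,tuple(q[4*L+i]),tuple(q[4*L-4+i]),col,1)
def crop(im,cx,cy,w,h,sc):
    off=np.array([cx-w/2,cy-h/2]).astype(int)
    c=im[max(off[1],0):off[1]+h,max(off[0],0):off[0]+w]
    return cv2.resize(np.ascontiguousarray(c),None,fx=sc,fy=sc,interpolation=cv2.INTER_CUBIC),np.maximum(off,0)
def wall(x,y,yaw,m=1):
    Rs,o=standpose(x,y,yaw); s=np.sqrt(.5)
    lo=np.array([[-.018,0,.03],[.018,0,.03],[.018,-m*.04*s,.03+.04*s],[-.018,-m*.04*s,.03+.04*s]])
    hi=np.array([[-.018,0,.03],[.018,0,.03],[.018,m*.094*s,.03+.094*s],[-.018,m*.094*s,.03+.094*s]])
    return o+lo@Rs.T,o+hi@Rs.T
E
python3 - <<'E'
from h import *
S={n:cv2.imread(f"pics/{n}0.png") for n in("scene","side")}
A=(0.4396,0.1518+.005,0); B=(.5815,-.2306-.006,0)
rows=[]
for n,pa,pb in(("scene",(345,185),(168,202)),("side",(173,162),(318,265))):
    r=[]
    for p,which in((pa,'a'),(pb,'b')):
        im,off=crop(S[n],*p,90,96,4.4)
        if which=='a':
            c,R=boxin_a(*A); draw(im,n,boxpts(c,R),(0,0,255),off,4.4)
            for w in wall(*A): draw(im,n,w,(0,255,0),off,4.4)
        else:
            c,R=stackin_b(*B); draw(im,n,boxpts(c,R),(0,0,255),off,4.4)
            for w in wall(*B,m=-1): draw(im,n,w,(0,255,0),off,4.4)
        r.append(im)
    cv2.imwrite(f"pics/fit_{n}.png",np.hstack(r))
E
```

```text
(no output)
```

View pics/fit_scene.png

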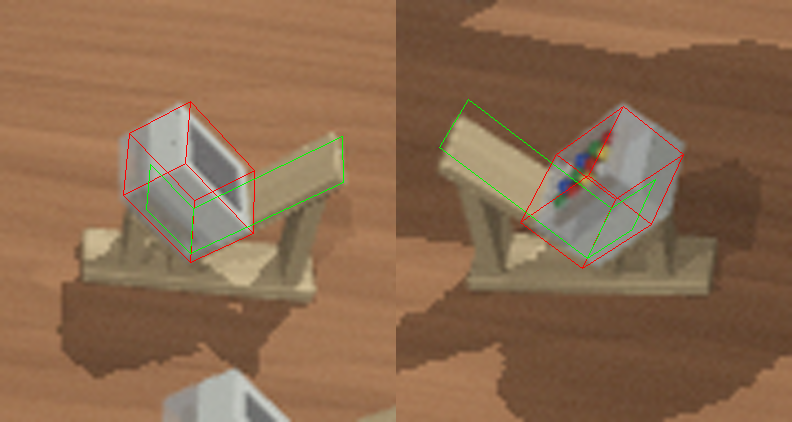

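View pics/fit_side.png

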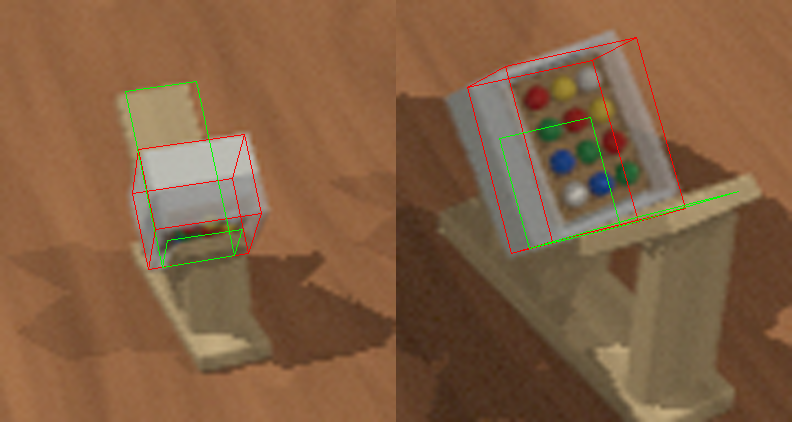

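```bash
cat >> h.py <<'E'
def hullmask(n,P):
    m=np.zeros((384*4,512*4),np.uint8); q=((proj(n,P)+.5)*4).astype(np.float32)
    cv2.fillConvexPoly(m,cv2.convexHull(q).round().astype(np.int32),1)
    return cv2.resize(m.astype(np.float32),(512,384),interpolation=cv2.INTER_AREA)
def fit(regs,model,x0,scale):
    from scipy.optimize import minimize
    def cost(v):
        P=boxpts(*model(*(v*scale))); s=0
        for n,r in regs.items():
            m=hullmask(n,P); s+=1-np.minimum(m,r).sum()/np.maximum(m,r).sum()
        return s
    best=minimize(cost,np.array(x0)/scale,method='Nelder-Mead',options=dict(initial_simplex=np.vstack([np.array(x0)/scale]+[np.array(x0)/scale+2*e for e in np.eye(len(x0))]),xatol=.02,fatol=1e-4,maxiter=300))
    return best.x*scale,best.fun
E
python3 - <<'E'
from h import *
robot.read_camera("scene");robot.read_camera("side")
regs={}
for t,p in(("box_mid",((344.5,176.6),(172,157.3))),("stack_mid",((168.2,198),(312.6,250.8)))):
    regs[t]={}
    for n,pp in zip(("scene","side"),p):
        L=robot.regions_of(n,t); L=sorted(L,key=lambda d:np.hypot(*(np.array(d['extent'][:2])-pp)))
        print(t,n,[(round(d['p'],2),np.round(d['extent'],1).tolist(),int(d['region'].sum())) for d in L[:3]])
        if L: regs[t][n]=L[0]['region'].astype(np.float32)
np.savez("regs0.npz",**{f"{t}-{n}":r for t in regs for n,r in regs[t].items()})
sc=np.array([.002,.002,.02])
for t,m,x0 in(("box_mid",boxin_a,(.4396,.1568,0)),("stack_mid",stackin_b,(.5815,-.2366,0))):
    for sub in (regs[t],{k:v for k,v in regs[t].items() if k=="scene"},{k:v for k,v in regs[t].items() if k=="side"}):
      if sub:
        v,f=fit(sub,m,x0,sc); print(t,list(sub),v.round(4),round(f,3),m(*v)[0].round(4))
E
```

```text
box_mid scene [(0.8, [338.1, 183.0, 18.6, 32.8], 259)]
box_mid side [(0.76, [175.1, 164.1, 32.3, 24.9], 384)]
stack_mid scene [(0.86, [168.9, 194.8, 37.9, 37.1], 817)]
stack_mid side [(0.89, [311.1, 251.7, 54.0, 53.6], 1740)]
box_mid ['scene', 'side'] [0.439  0.1518 0.0872] 1.15 [0.4397 0.1448 0.0654]
box_mid ['scene'] [0.4452 0.1404 0.9432] 0.554 [0.4509 0.1363 0.0654]
box_mid ['side'] [0.4406 0.156  0.0181] 0.493 [0.4407 0.149  0.0654]
stack_mid ['scene', 'side'] [ 0.5789 -0.2341  0.1779] 0.094 [ 0.5777 -0.2271  0.0654]
stack_mid ['scene'] [ 0.5771 -0.2347  0.0706] 0.055 [ 0.5766 -0.2276  0.0654]
stack_mid ['side'] [ 0.5794 -0.2332  0.176 ] 0.04 [ 0.5782 -0.2263  0.0654]
```

```bash
python3 - <<'E'
from h import *
z=np.load("regs0.npz")
S={n:cv2.imread(f"pics/{n}0.png") for n in("scene","side")}
R={}
for n,pp in(("scene",(344.5,176.6)),("side",(172,157.3))):
    L=robot.regions_of(n,"lid_mid"); L=sorted(L,key=lambda d:np.hypot(*(np.array(d['extent'][:2])-pp)))
    print(n,[(round(d['p'],2),np.round(d['extent'],1).tolist(),int(d['region'].sum())) for d in L[:3]])
    u=np.maximum(z[f"box_mid-{n}"],L[0]['region'].astype(np.float32))
    R[n]=cv2.morphologyEx(u,cv2.MORPH_CLOSE,np.ones((3,3))); print(u.sum(),R[n].sum())
np.savez("regu.npz",**R)
sc=np.array([.002,.002,.02])
for sub in (R,{'scene':R['scene']},{'side':R['side']}):
    v,f=fit(sub,boxin_a,(.4396,.1568,0),sc); print(list(sub),v.round(4),round(f,3),boxin_a(*v)[0].round(4))
    if len(sub)==2: A=v
B=np.array([0.5789,-0.2341,0.1779])
for n,pa,pb in(("scene",(345,185),(168,202)),("side",(173,162),(318,265))):
    r=[]
    for p,which in((pa,'a'),(pb,'b')):
        im,off=crop(S[n],*p,90,96,4.4)
        if which=='a':
            c,Q=boxin_a(*A); draw(im,n,boxpts(c,Q),(0,0,255),off,4.4)
            for w in wall(*A): draw(im,n,w,(0,255,0),off,4.4)
        else:
            c,Q=stackin_b(*B); draw(im,n,boxpts(c,Q),(0,0,255),off,4.4)
            for w in wall(*B,m=-1): draw(im,n,w,(0,255,0),off,4.4)
        r.append(im)
    cv2.imwrite(f"pics/fit2_{n}.png",np.hstack(r))
E
```

```text
scene [(0.73, [345.9, 177.1, 24.5, 28.0], 460), (0.4, [335.9, 181.6, 19.1, 33.3], 265)]
717.0 718.0
side [(0.68, [173.3, 154.6, 28.5, 14.9], 300)]
670.0 675.0
['scene', 'side'] [0.4386 0.1531 0.0692] 0.286 [0.4391 0.1461 0.0654]
['scene'] [0.4393 0.152  0.0708] 0.047 [0.4398 0.1449 0.0654]
['side'] [0.4397 0.1616 0.1022] 0.144 [0.4404 0.1546 0.0654]
```

View pics/fit2_scene.png

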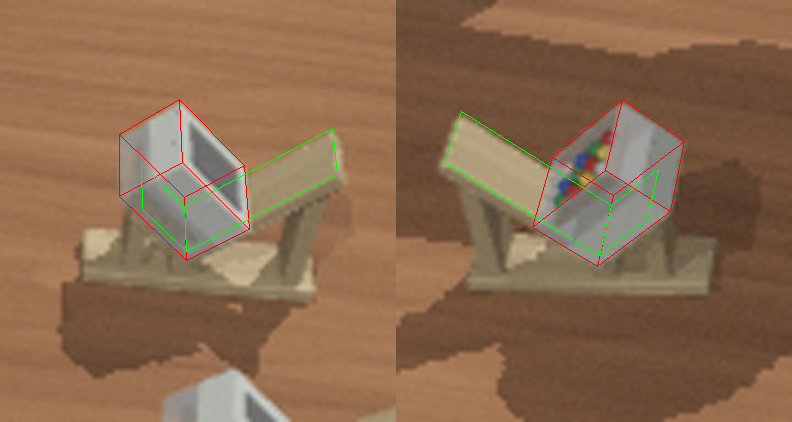

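View pics/fit2_side.png

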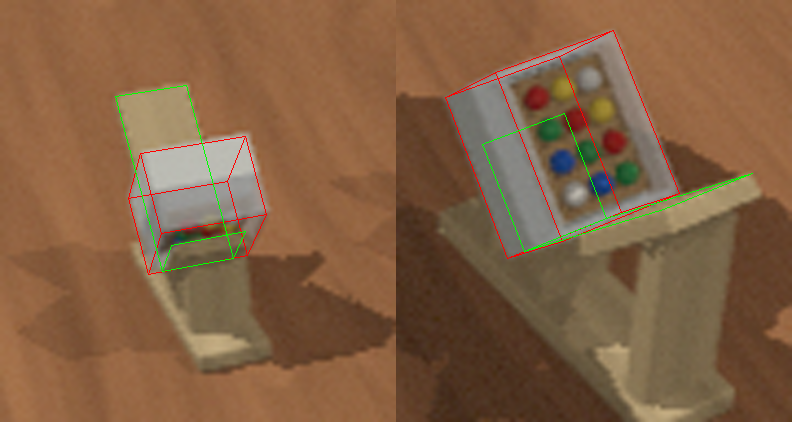

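```bash
python3 - <<'E'
from h import *
for (x,y,s,obs) in((.4395,.155,1,"22/231=0.095"),(.579,-.234,-1,"~(468,290)-(712,292) 0.01")):
  for yaw in(0,.05,.08,.1,.15,.18,.2):
    Rs,o=standpose(x,y,yaw); P=[o+Rs@np.array([.018,-.064,0]),o+Rs@np.array([.018,.064,0])]
    q=proj("scene",P); d=q[1]-q[0]; print(yaw,(d[1]/d[0]).round(3),obs)
# side: stand_b plate left-lower edge; 
for yaw in(0,.05,.08,.1,.15,.18):
    Rs,o=standpose(.4395,.155,yaw); q=proj("side",[o+Rs@np.array([-.018,-.064,0]),o+Rs@np.array([-.018,.064,0])]);print('sideA',yaw,((q-[128,114])*4.4).round(0).tolist())
E
```

```text
0 0.15 22/231=0.095
0.05 0.114 22/231=0.095
0.08 0.092 22/231=0.095
0.1 0.078 22/231=0.095
0.15 0.042 22/231=0.095
0.18 0.02 22/231=0.095
0.2 0.006 22/231=0.095
0 0.164 ~(468,290)-(712,292) 0.01
0.05 0.122 ~(468,290)-(712,292) 0.01
0.08 0.098 ~(468,290)-(712,292) 0.01
0.1 0.082 ~(468,290)-(712,292) 0.01
0.15 0.043 ~(468,290)-(712,292) 0.01
0.18 0.02 ~(468,290)-(712,292) 0.01
0.2 0.005 ~(468,290)-(712,292) 0.01
sideA 0 [[193.0, 385.0], [145.0, 264.0]]
sideA 0.05 [[200.0, 384.0], [139.0, 266.0]]
sideA 0.08 [[205.0, 384.0], [136.0, 267.0]]
sideA 0.1 [[207.0, 384.0], [134.0, 268.0]]
sideA 0.15 [[215.0, 383.0], [128.0, 270.0]]
sideA 0.18 [[219.0, 383.0], [125.0, 271.0]]
```

Emit:
{"fn": "play_rows", "kwargs": {"plan": [{"slide": [1,1,0.5],"roll": 1,"fingers": 1},{"slide": [1,1,0.5],"roll": 1,"fingers": 1},{"slide": [1,1,0],"roll": 1,"fingers": 1},{"slide": [1,1,0],"roll": 1,"fingers": 1},{"slide": [1,1,0],"roll": 1,"fingers": 1},{"slide": [1,1,0],"roll": 1,"fingers": 1},{"slide": [1,1,0],"roll": 1,"fingers": 1},{"slide": [1,1,0],"roll": 1,"fingers": 1},{"slide": [1,1,0],"roll": 1,"fingers": 1},{"slide": [1,1,0],"roll": 1,"fingers": 1},{"slide": [0.2,1,0],"roll": 0.2,"fingers": 1},{"slide": [0,1,0],"roll": 0,"fingers": 1},{"slide": [0,1,0],"roll": 0,"fingers": 1},{"slide": [0,1,0],"roll": 0,"fingers": 1},{"slide": [0,1,0],"roll": 0,"fingers": 1},{"slide": [0,1,0],"roll": 0,"fingers": 1},{"slide": [0,1,0],"roll": 0,"fingers": 1},{"slide": [0,1,0],"roll": 0,"fingers": 1},{"slide": [0,1,0],"roll": 0,"fingers": 1},{"slide": [0,1,0],"roll": 0,"fingers": 1}], "squeeze": 5}}

```text
t: 3.5
tool_pos: [0.4391, 0.0159, 0.2488]
orientation: [1.152, 1.244, -1.152]
force: [-0.3, 0.1, 0.7]
opening: 0.0928
```

Emit:
{"fn": "play_rows", "kwargs": {"plan": [{"slide": [0,1,0],"roll": 0,"fingers": 1},{"slide": [0,1,0],"roll": 0,"fingers": 1},{"slide": [0,1,0],"roll": 0,"fingers": 1},{"slide": [0,0,0],"roll": 0,"fingers": 1}]}}

```text
t: 4.0
tool_pos: [0.439, 0.1064, 0.2487]
orientation: [1.15, 1.246, -1.15]
force: [-1.0, 0.1, 0.1]
opening: 0.0928
```

```bash
cat >> h.py <<'E'
def tool():
    s=robot.read_state(); return np.array(s['tool_pos']),Rot.from_rotvec(s['orientation']).as_matrix(),s
def jawdeg(R): return np.degrees(np.arctan2(R[1,1],R[0,1]))
E
python3 - <<'E'
from h import *
p,R,s=tool(); print(p.round(4),R.round(3).tolist(),jawdeg(R),s['t'],np.round(s['q'],2))
im=robot.read_camera("wrist"); cv2.imwrite("pics/w1.png",im[:,:,::-1]); c=robot.get_calibration("wrist"); print({k:np.round(v,3).tolist() for k,v in c.items()})
E
```

```text
[0.439  0.1064 0.2487] [[0.0, 0.997, 0.08], [0.0, 0.08, -0.997], [-1.0, 0.0, -0.0]] 4.584102929755026 4.0 [ 0.12 -0.29  1.83  0.    1.6   0.04]
{'fx': 297.319, 'fy': 297.319, 'cx': 255.937, 'cy': 196.084, 'T_tool_cam': [[0.0, -0.265, 0.964, -0.166], [1.0, 0.001, 0.0, 0.0], [-0.0, 0.964, 0.265, -0.073], [0.0, 0.0, 0.0, 1.0]]}
```

View pics/w1.png

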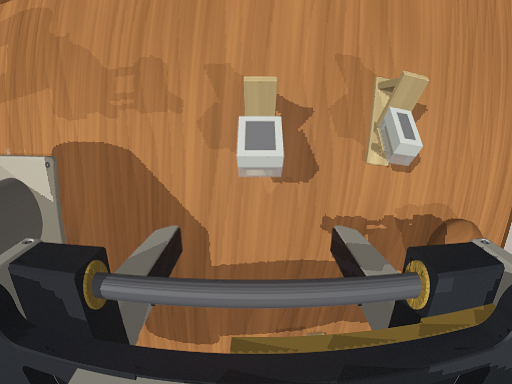

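```bash
cat >> h.py <<'E'
CW=robot.get_calibration("wrist")
def projw(X,p,R):
    T=np.array(CW['T_tool_cam']); X=np.atleast_2d(X)
    Y=(X-p)@R; Y=(Y-T[:3,3])@T[:3,:3]
    th=np.arctan2(np.hypot(Y[:,0],Y[:,1]),Y[:,2]); ph=np.arctan2(Y[:,1],Y[:,0])
    return np.c_[CW['cx']+CW['fx']*th*np.cos(ph),CW['cy']+CW['fy']*th*np.sin(ph)]
E
python3 - <<'E'
from h import *
p,R,s=tool()
im=cv2.imread("pics/w1.png"); sc=5
for A,col in (((.4395,.155,.08),(0,0,255)),):
    c,Q=boxin_a(*A); P=boxpts(c,Q); lo,hi=wall(*A)
    print(projw(P[4:],p,R).round(1).tolist(),projw(hi,p,R).round(1).tolist())
cr=cv2.resize(im[60:190,200:320],None,fx=5,fy=4.5,interpolation=cv2.INTER_CUBIC)
for pts in (P[4:],P[:4],hi):
    q=projw(pts,p,R)
    q=((q-[200,60])*[5,4.5]).astype(int)
    cv2.polylines(cr,[q.reshape(-1,1,2).astype(np.int32)],True,(0,0,255),1)
cv2.imwrite("pics/w1c.png",cr)
E
```

```text
[[236.2, 151.5], [283.3, 151.5], [280.4, 112.2], [238.2, 112.1]] [[245.1, 134.2], [273.0, 134.2], [276.8, 76.3], [242.6, 76.2]]
```

View pics/w1c.png

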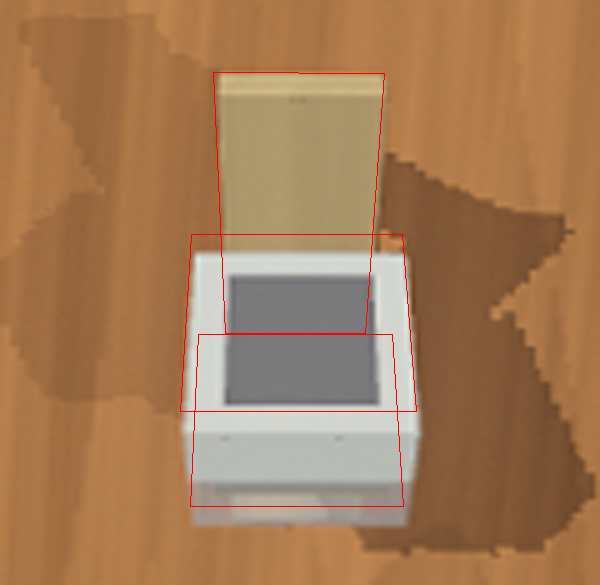

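Emit:
{"fn": "play_rows", "kwargs": {"plan": [{"slide": [0.08,0.85,0],"roll": 0,"fingers": 1},{"slide": [0,0,-1],"roll": 0,"fingers": 1},{"slide": [0,0,-1],"roll": 0,"fingers": 1},{"slide": [0,0,-1],"roll": 0,"fingers": 1},{"slide": [0,0,-1],"roll": 0,"fingers": 1},{"slide": [0,0,-1],"roll": 0,"fingers": 1},{"slide": [0,0,-1],"roll": 0,"fingers": 1},{"slide": [0,0,-0.34],"roll": 0,"fingers": 1},{"slide": [0,0,0],"roll": 0,"fingers": 1}]}}

```text
t: 5.18
tool_pos: [0.4414, 0.1298, 0.0583]
orientation: [1.152, 1.245, -1.154]
force: [-0.2, -0.2, -0.1]
opening: 0.093
```

```bash
cat >> h.py <<'E'
def shot(tag,cs=(("side",),),):
    pass
def snap(n,name,cx,cy,w=130,h=110,sc=5):
    im=robot.read_camera(n)[:,:,::-1]; c,o=crop(im,cx,cy,w,h,sc); cv2.imwrite(f"pics/{name}.png",c); return c,o
E
python3 - <<'E'
from h import *
p,R,s=tool(); print(p.round(4),jawdeg(R),s['t'])
a,o=snap("scene","s2",345,170,90,100,4.4);b,o=snap("side","d2",173,150,90,100,4.4)
cv2.imwrite("pics/v2.png",np.hstack([a,b]))
E
```

```text
[0.4414 0.1298 0.0583] 4.383319849131114 5.175
```

View pics/v2.png

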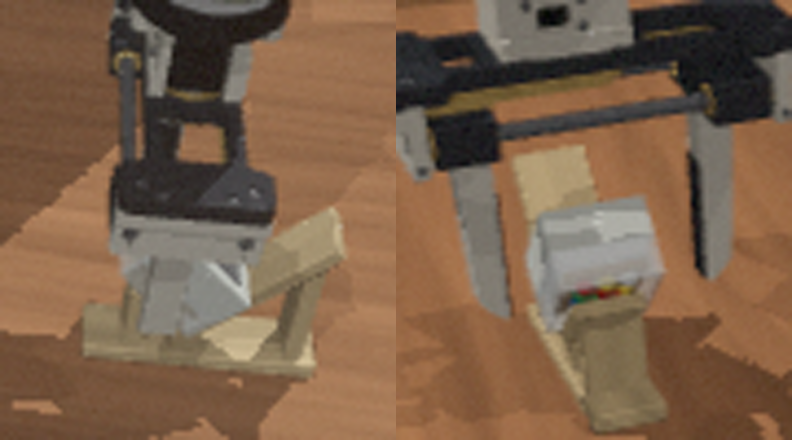

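Emit:
{"fn": "play_rows", "kwargs": {"plan": [{"slide": [0,0.07,0],"roll": 0,"fingers": 1},{"slide": [0,0,0],"roll": 0,"fingers": -1},{"slide": [0,0,0],"roll": 0,"fingers": -1},{"slide": [0,0,0],"roll": 0,"fingers": -1},{"slide": [0,0,0],"roll": 0,"fingers": -1}], "squeeze": 5}}

```text
t: 5.9
tool_pos: [0.4416, 0.1326, 0.0584]
orientation: [1.152, 1.245, -1.152]
force: [0.1, 0.3, -0.2]
opening: 0.0573
```

Emit:
{"fn": "play_rows", "kwargs": {"plan": [{"slide": [0,0,0],"roll": 0,"fingers": -1},{"slide": [0,0,0],"roll": 0,"fingers": -1},{"slide": [0,0,0],"roll": 0,"fingers": -1}]}}

```text
t: 6.28
tool_pos: [0.4415, 0.1325, 0.0584]
orientation: [1.152, 1.245, -1.152]
force: [0.8, 0.6, 0.4]
opening: 0.0498
```

Emit:
{"fn": "play_rows", "kwargs": {"plan": [{"slide": [0,0,0.2],"roll": 0,"fingers": -1},{"slide": [0,0,0.4],"roll": 0,"fingers": -1},{"slide": [0,0,0.6],"roll": 0,"fingers": -1},{"slide": [0,0,0.6],"roll": 0,"fingers": -1},{"slide": [0,0,0],"roll": 0,"fingers": -1}]}}

```text
t: 6.9
tool_pos: [0.4432, 0.1329, 0.1148]
orientation: [1.155, 1.242, -1.149]
force: [-0.2, 0.6, -0.7]
opening: 0.0499
```

```bash
python3 - <<'E'
from h import *
p,R,s=tool(); print(p.round(4),jawdeg(R),s['t'],s['force'].round(1),s['opening'])
a,o=snap("scene","s3",345,155,90,100,4.4);b,o=snap("side","d3",173,140,90,100,4.4)
cv2.imwrite("pics/v3.png",np.hstack([a,b]))
E
```

```text
[0.4432 0.1329 0.1148] 4.424477252883231 6.9 [-0.2  0.6 -0.7] 0.049945642614491824
```

View pics/v3.png

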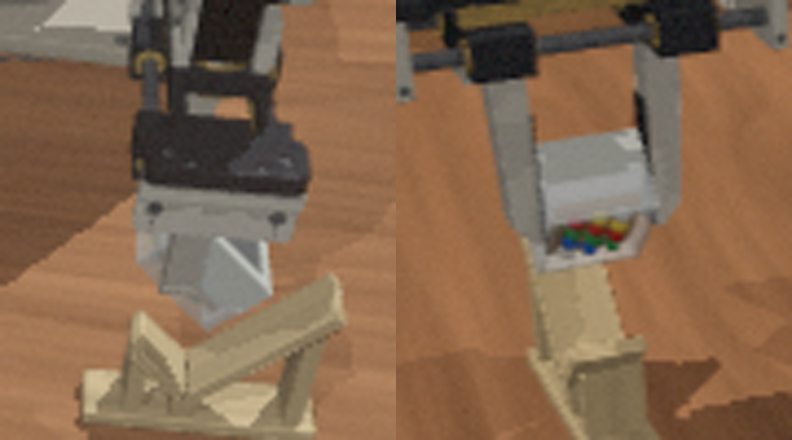

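Emit:
{"fn": "play_rows", "kwargs": {"plan": [{"slide": [-0.1,0.95,0.24],"roll": 0,"fingers": -1},{"slide": [-0.08,0.95,0],"roll": 0,"fingers": -1},{"slide": [0,0,0],"roll": 0,"fingers": -1},{"slide": [-0.02,0.27,0.06],"roll": 0,"fingers": -1},{"slide": [-0.02,0.27,0.06],"roll": 0,"fingers": -1},{"slide": [-0.02,0.2,0.05],"roll": 0,"fingers": -1}]}}

```text
t: 7.75
tool_pos: [0.4346, 0.2119, 0.1249]
orientation: [1.153, 1.244, -1.152]
force: [-0.7, -0.9, -0.3]
opening: 0.0502
```

```bash
cat > look.py <<'E'
import sys
from h import *
k=sys.argv[1]; a1=[int(v) for v in sys.argv[2].split(',')]; a2=[int(v) for v in sys.argv[3].split(',')]
p,R,s=tool(); print(p.round(4),jawdeg(R).round(2),s['t'],s['force'].round(1),s['opening'].round(4))
a,o=snap("scene","s"+k,*a1,90,100,4.4);b,o=snap("side","d"+k,*a2,90,100,4.4)
cv2.imwrite(f"pics/v{k}.png",np.hstack([a,b]))
E
python3 look.py 4 360,155 173,125
```

```text
Traceback (most recent call last):
  File "look.py", line 4, in <module>
    p,R,s=tool(); print(p.round(4),jawdeg(R).round(2),s['t'],s['force'].round(1),s['opening'].round(4))
                                                                                 ^^^^^^^^^^^^^^^^^^
AttributeError: 'float' object has no attribute 'round'
```

```bash
sed -i "s/s\['opening'\].round(4)/round(s['opening'],4)/" look.py
python3 look.py 4 360,155 173,125
```

```text
[0.4346 0.2119 0.1249] 4.4 7.75 [-0.7 -0.9 -0.3] 0.0502
```

View pics/v4.png

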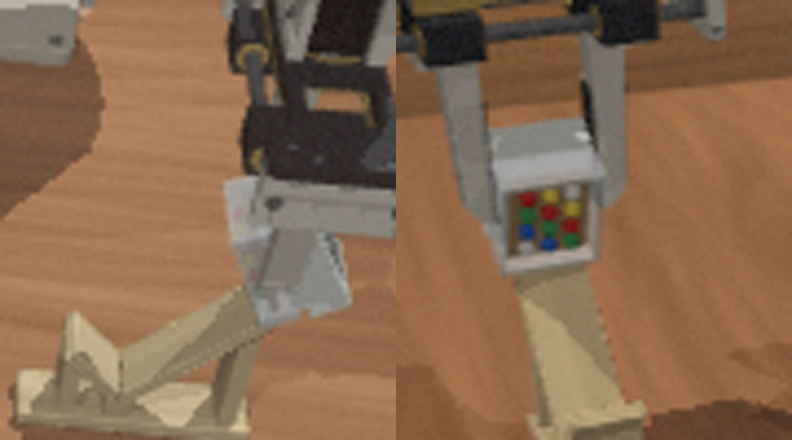

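Emit:
{"fn": "play_rows", "kwargs": {"plan": [{"slide": [-0.02,0.28,0.06],"roll": 0,"fingers": -1},{"slide": [-0.02,0.28,0.02],"roll": 0,"fingers": -1},{"slide": [0,0,0],"roll": 0,"fingers": -1}]}}

```text
t: 8.22
tool_pos: [0.4332, 0.2295, 0.1274]
orientation: [1.152, 1.245, -1.151]
force: [0.3, 0.6, 0.8]
opening: 0.0501
```

```bash
python3 look.py 5 365,155 173,125
```

```text
[0.4332 0.2295 0.1274] 4.48 8.225 [0.3 0.6 0.8] 0.0501
```

View pics/v5.png

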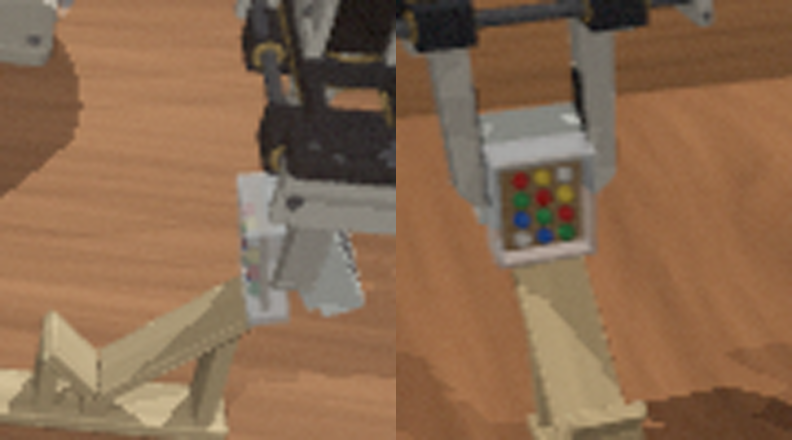

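```bash
python3 - <<'E'
from h import *
P={}
for t in("box_mid","lid_mid"):
    o={}
    for n in("scene","side"):
        L=robot.mark_of(n,t); print(t,n,[(round(d['p'],2),np.round(d['point'],1).tolist()) for d in L[:3]])
        if L:o[n]=L[0]['point']
    if len(o)==2:
        P[t],r=tri(o); print(P[t].round(4),r.round(1))
im=robot.read_camera("scene")[:,:,::-1]; c,o=crop(im,372,155,60,50,12); cv2.imwrite("pics/z5.png",c); print(o)
E
```

```text
box_mid scene [(0.72, [384.3, 160.8]), (0.38, [342.4, 198.7])]
box_mid side [(0.95, [158.7, 117.1])]
[0.4327 0.2308 0.1315] [ 0.4 -0.8  0.6  0.7]
lid_mid scene [(0.45, [385.7, 159.2])]
lid_mid side [(0.59, [158.6, 114.9])]
[0.433  0.2325 0.1362] [ 0.3 -0.6  0.5  0.5]
[342 130]
```

View pics/z5.png

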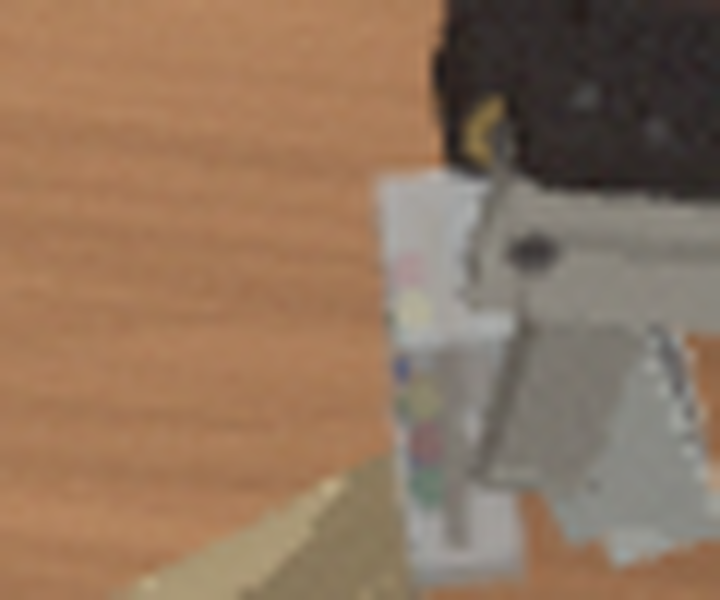

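Emit:
{"fn": "play_rows", "kwargs": {"plan": [{"slide": [0,0,0.2],"roll": 0,"fingers": -1},{"slide": [0,0,0.4],"roll": 0,"fingers": -1},{"slide": [0.02,-0.25,0.1],"roll": 0,"fingers": -1},{"slide": [0.04,-0.5,0],"roll": 0,"fingers": -1},{"slide": [0.06,-0.8,0],"roll": 0,"fingers": -1},{"slide": [0.06,-0.8,0],"roll": 0,"fingers": -1},{"slide": [0.06,-0.8,0],"roll": 0,"fingers": -1},{"slide": [0.06,-0.8,0],"roll": 0,"fingers": -1},{"slide": [0.06,-0.7,0],"roll": 0,"fingers": -1},{"slide": [0.04,-0.4,0],"roll": 0,"fingers": -1},{"slide": [0.02,-0.2,0],"roll": 0,"fingers": -1},{"slide": [0,0,-0.2],"roll": 0,"fingers": -1},{"slide": [0,0,-0.4],"roll": 0,"fingers": -1}]}}

```text
t: 10.2
tool_pos: [0.4461, 0.0715, 0.1298]
orientation: [1.152, 1.244, -1.151]
force: [-0.4, 0.5, -2.5]
opening: 0.0504
```

```bash
python3 look.py 6 325,160 185,145
```

```text
[0.4461 0.0715 0.1298] 4.45 10.2 [-0.4  0.5 -2.5] 0.0504
```

View pics/v6.png

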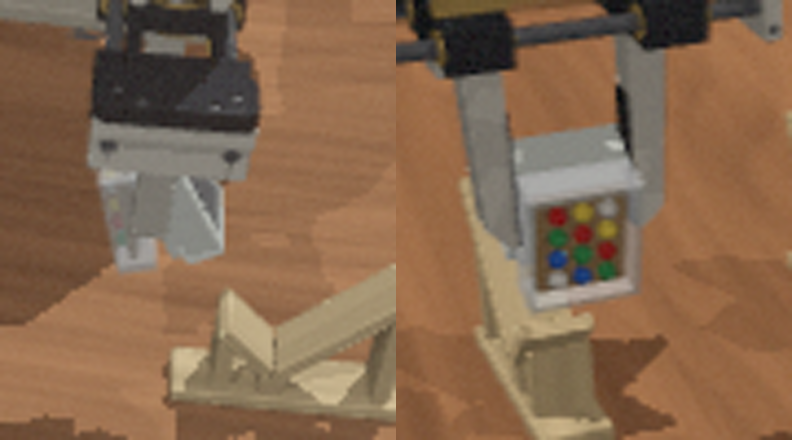

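Emit:
{"fn": "play_rows", "kwargs": {"plan": [{"slide": [0,0,-0.6],"roll": 0,"fingers": -1},{"slide": [0,0,-0.7],"roll": 0,"fingers": -1},{"slide": [0,0,-0.5],"roll": 0,"fingers": -1},{"slide": [0,0,-0.25],"roll": 0,"fingers": -1},{"slide": [0,0,0],"roll": 0,"fingers": -1}]}}

```text
t: 10.92
tool_pos: [0.4454, 0.0711, 0.0681]
orientation: [1.152, 1.246, -1.153]
force: [-0.2, 0.9, -1.2]
opening: 0.05
```

```bash
python3 look.py 7 330,180 185,160
```

```text
[0.4454 0.0711 0.0681] 4.43 10.925 [-0.2  0.9 -1.2] 0.05
```

View pics/v7.png

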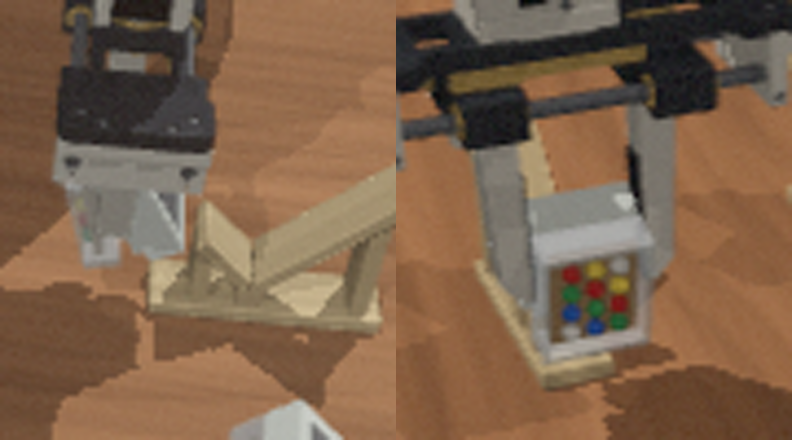

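Emit:
{"fn": "play_rows", "kwargs": {"plan": [{"slide": [-0.02,0.3,0],"roll": 0,"fingers": -1},{"slide": [-0.01,0.15,0],"roll": 0,"fingers": -1},{"slide": [-0.01,0.15,0],"roll": 0,"fingers": -1},{"slide": [-0.01,0.15,0],"roll": 0,"fingers": -1},{"slide": [-0.01,0.15,0],"roll": 0,"fingers": -1},{"slide": [0,0,0],"roll": 0,"fingers": -1}]}}

```text
t: 11.78
tool_pos: [0.4444, 0.0981, 0.0693]
orientation: [1.152, 1.244, -1.152]
force: [-1.6, -3.9, 4.8]
opening: 0.0496
```

```bash
python3 look.py 8 335,180 180,155
```

```text
[0.4444 0.0981 0.0693] 4.45 11.775 [-1.6 -3.9  4.8] 0.0496
```

View pics/v8.png

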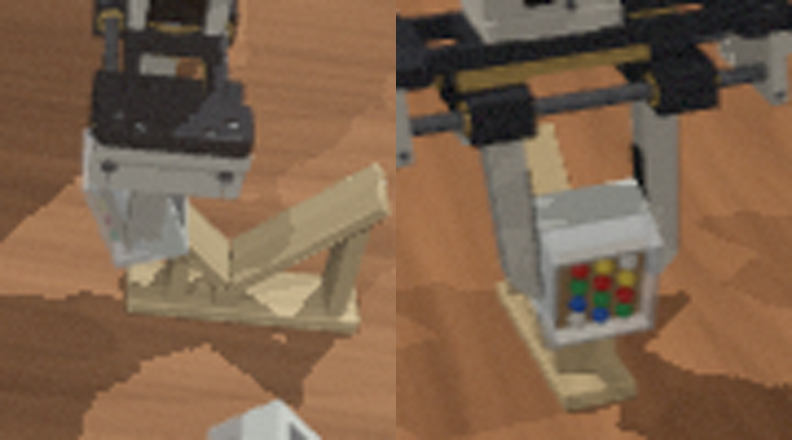

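```bash
python3 - <<'E'
import cv2,numpy as np
a=cv2.imread("pics/s8.png");b=cv2.imread("pics/d8.png")
a=cv2.resize(a[100:320,60:260],None,fx=2,fy=2,interpolation=cv2.INTER_CUBIC);b=cv2.resize(b[150:370,80:280],None,fx=2,fy=2,interpolation=cv2.INTER_CUBIC)
cv2.imwrite("pics/z8.png",np.hstack([a,b]))
E
```

```text
(no output)
```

View pics/z8.png

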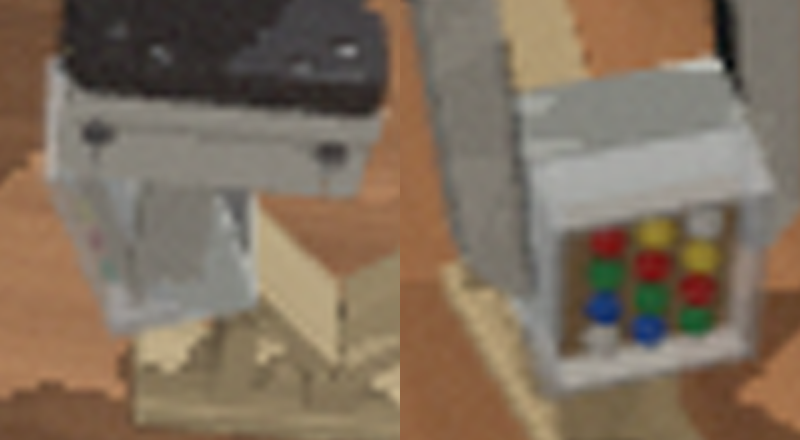

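```bash
cat >> h.py <<'E'
def onside(px,p,R,off=.025,n="scene"):
    # intersect pixel ray with plane of box side (tool +y side at off from tcp); returns (v along tool -z horizontally approx world y, z) rel to grasp point
    f=lambda v:proj(n,p+R@np.array([v[0],off,v[1]]))[0]-np.array(px)
    r=least_squares(f,[0,0]).x; g=np.array([-(r[1]),-(r[0]+.019)])
    return g*1000 # mm: +y-ish, +z rel G
E
python3 - <<'E'
from h import *
p,R,s=tool(); print(R[:,1],R[:,2])
for nm,u,v in(("C",115,332),("E",255,300)):
    px=(290+(60+u/2)/4.4,130+(100+v/2)/4.4); print(nm,np.round(px,1),onside(px,p,R).round(1))
E
```

```text
[9.97000867e-01 7.73860211e-02 8.21041975e-04] [ 7.73858646e-02 -9.97001193e-01  2.20739289e-04]
C [316.7 190.5] [ -7.5 -45.5]
E [332.6 186.8] [ 27.6 -28.8]
```

Emit:
{"fn": "play_rows", "kwargs": {"plan": [{"slide": [0.03,-0.3,0.05],"roll": 0,"fingers": -1},{"slide": [0.03,-0.4,0],"roll": 0,"fingers": -1},{"slide": [0,0,-0.46],"roll": 0,"fingers": -1},{"slide": [-0.03,0.3,0],"roll": 0,"fingers": -1},{"slide": [-0.02,0.25,0],"roll": 0,"fingers": -1},{"slide": [-0.01,0.15,0.1],"roll": 0,"fingers": -1},{"slide": [-0.01,0.15,0.1],"roll": 0,"fingers": -1}]}}

```text
t: 12.75
tool_pos: [0.4434, 0.103, 0.0625]
orientation: [1.151, 1.245, -1.152]
force: [-0.8, -3.0, -3.0]
opening: 0.0498
```

```bash
python3 look.py 9 335,180 180,155
```

```text
[0.4434 0.103  0.0625] 4.46 12.75 [-0.8 -3.  -3. ] 0.0498
```

View pics/v9.png

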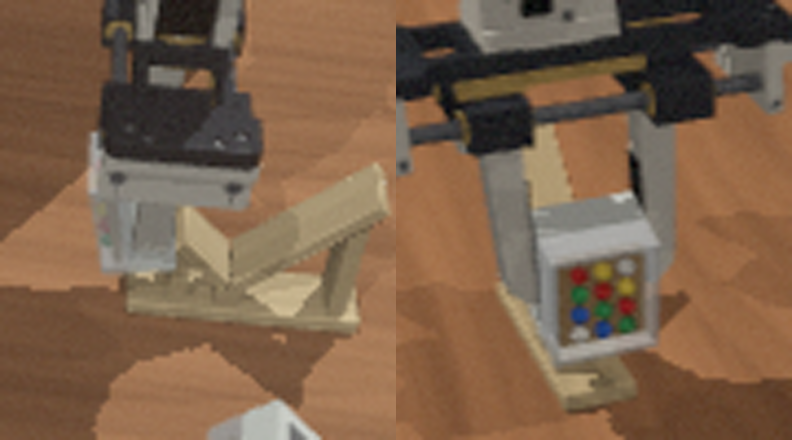

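Emit:
{"fn": "play_rows", "kwargs": {"plan": [{"slide": [-0.01,0.12,0.1],"roll": 0,"fingers": -1},{"slide": [-0.01,0.12,0.08],"roll": 0,"fingers": -1},{"slide": [-0.01,0.13,0.04],"roll": 0,"fingers": -1},{"slide": [-0.01,0.13,0.02],"roll": 0,"fingers": -1}]}}

```text
t: 13.35
tool_pos: [0.4426, 0.1177, 0.0698]
orientation: [1.152, 1.244, -1.152]
force: [-0.2, -2.7, -0.9]
opening: 0.05
```

```bash
python3 look.py 10 335,180 180,155
```

```text
[0.4426 0.1177 0.0698] 4.42 13.35 [-0.2 -2.7 -0.9] 0.05
```

View pics/v10.png

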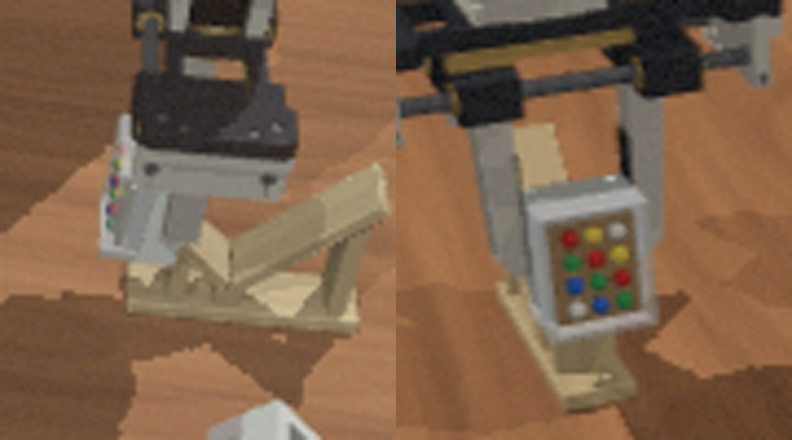

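```bash
python3 - <<'E'
import cv2,numpy as np
a=cv2.imread("pics/s10.png")
a=cv2.resize(a[90:300,70:250],None,fx=3,fy=2.8,interpolation=cv2.INTER_CUBIC)
cv2.imwrite("pics/z10.png",a)
E
```

```text
(no output)
```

View pics/z10.png

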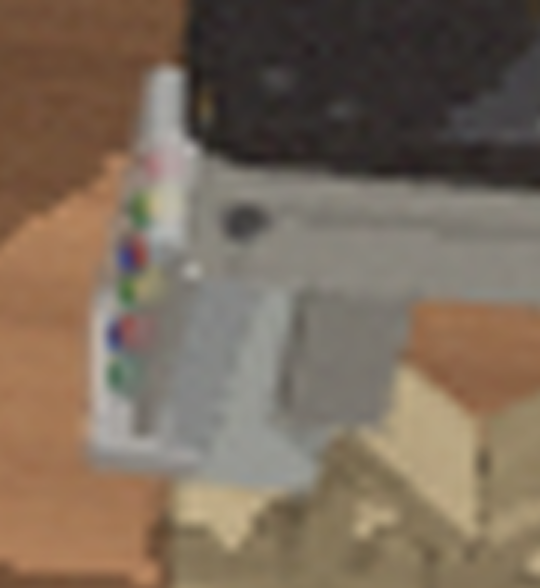

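```bash
python3 - <<'E'
from h import *
p,R,s=tool()
C_=onside((312.7,188),p,R);E_=onside((329.4,190.1),p,R);print(C_,E_)
w=(E_-C_)/np.linalg.norm(E_-C_); u=np.array([w[1],-w[0]]); m=(C_+E_)/2
print("len",np.linalg.norm(E_-C_),"a",np.degrees(np.arctan2(w[0],w[1])),"L",m@u,"zG",-m@w)
E
```

```text
[-37.82949228 -39.45734322] [  1.73518801 -41.31128831]
len 39.60809309670373 a 92.68283692559123 L 41.18478935564003 zG 16.13709347791205
```

Emit:
{"fn": "play_rows", "kwargs": {"plan": [{"slide": [0.01,-0.1,0],"roll": 0,"fingers": -1},{"slide": [0.02,-0.2,0],"roll": 0,"fingers": -1},{"slide": [0.03,-0.4,0],"roll": 0,"fingers": -1},{"slide": [0.04,-0.5,0],"roll": 0,"fingers": -1},{"slide": [0.03,-0.4,0],"roll": 0,"fingers": -1},{"slide": [0.02,-0.2,0],"roll": 0,"fingers": -1},{"slide": [0.01,-0.1,0],"roll": 0,"fingers": -1}]}}

```text
t: 14.32
tool_pos: [0.4474, 0.06, 0.0696]
orientation: [1.153, 1.244, -1.153]
force: [1.0, 0.2, -1.2]
opening: 0.0498
```

```bash
python3 look.py 11 322,178 185,165
```

```text
[0.4474 0.06   0.0696] 4.37 14.325 [ 1.   0.2 -1.2] 0.0498
```

View pics/v11.png

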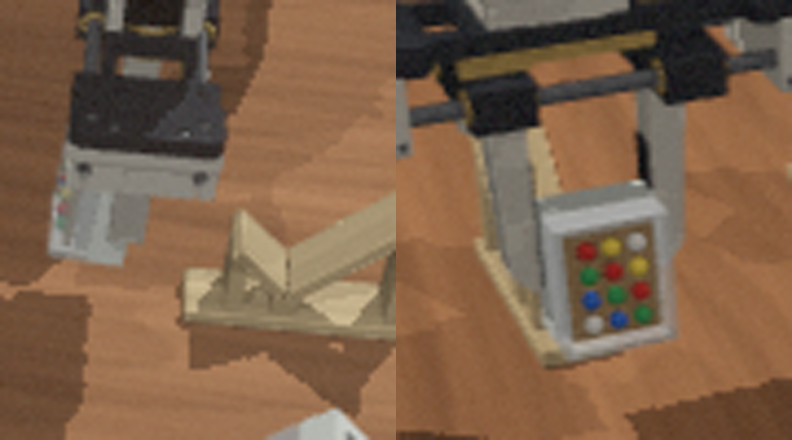

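Emit:
{"fn": "play_rows", "kwargs": {"plan": [{"slide": [0,0,-0.3],"roll": 0,"fingers": -1},{"slide": [0,0,-0.5],"roll": 0,"fingers": -1},{"slide": [0,0,-0.5],"roll": 0,"fingers": -1},{"slide": [0,0,-0.15],"roll": 0,"fingers": -1},{"slide": [0,0,0],"roll": 0,"fingers": -1}]}}

```text
t: 15.05
tool_pos: [0.4467, 0.0606, 0.0253]
orientation: [1.151, 1.246, -1.153]
force: [0.5, 0.1, -0.8]
opening: 0.0499
```

```bash
python3 look.py 12 322,188 185,175
```

```text
[0.4467 0.0606 0.0253] 4.43 15.05 [ 0.5  0.1 -0.8] 0.0499
```

View pics/v12.png

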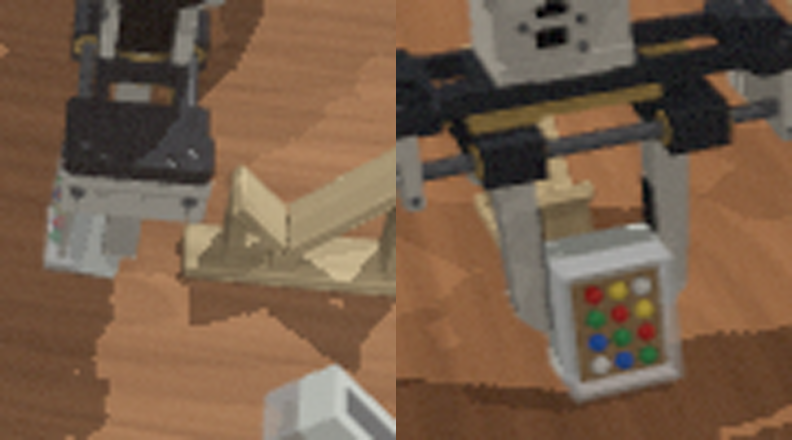

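Emit:
{"fn": "play_rows", "kwargs": {"plan": [{"slide": [0,0,-0.08],"roll": 0,"fingers": -1},{"slide": [0,0,-0.06],"roll": 0,"fingers": -1},{"slide": [0,0,0],"roll": 0,"fingers": -1}]}}

```text
t: 15.52
tool_pos: [0.4477, 0.0605, 0.0222]
orientation: [1.152, 1.244, -1.152]
force: [0.2, -0.8, 1.6]
opening: 0.0505
```

Emit:
{"fn": "play_rows", "kwargs": {"plan": [{"slide": [0,0,-0.06],"roll": 0,"fingers": -1},{"slide": [0,0,0],"roll": 0,"fingers": -1}]}}

```text
t: 15.78
tool_pos: [0.4477, 0.0605, 0.0206]
orientation: [1.152, 1.244, -1.152]
force: [-1.7, -0.8, 4.2]
opening: 0.0503
```

```bash
python3 look.py 13 322,188 185,175; python3 - <<'E'
import cv2,numpy as np
a=cv2.imread("pics/s13.png");b=cv2.imread("pics/d13.png")
a=cv2.resize(a[170:300,20:170],None,fx=2.6,fy=2.6,interpolation=cv2.INTER_CUBIC);b=cv2.resize(b[200:420,110:310],None,fx=1.9,fy=338/220,interpolation=cv2.INTER_CUBIC)
cv2.imwrite("pics/z13.png",np.hstack([a,b]))
E
```

```text
[0.4477 0.0605 0.0206] 4.43 15.775 [-1.7 -0.8  4.2] 0.0503
```

View pics/z13.png

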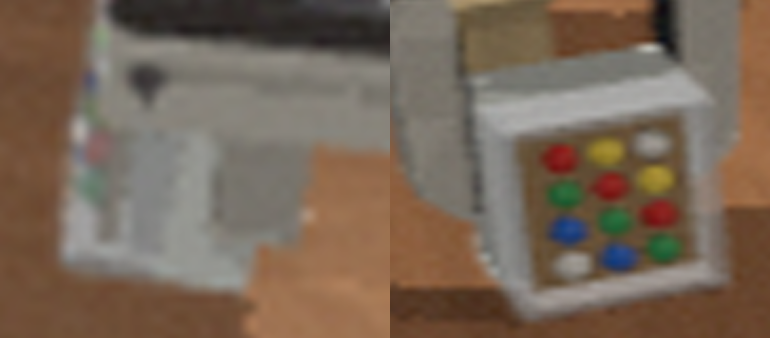

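Emit:
{"fn": "play_rows", "kwargs": {"plan": [{"slide": [0,0,0.03],"roll": 0,"fingers": -1},{"slide": [0,0,0],"roll": 0,"fingers": 0.3},{"slide": [0,0,0],"roll": 0,"fingers": 0.4},{"slide": [0,0,0],"roll": 0,"fingers": 0.4}]}}

```text
t: 16.38
tool_pos: [0.4472, 0.0606, 0.0209]
orientation: [1.152, 1.245, -1.152]
force: [0.4, -0.6, -0.0]
opening: 0.0647
```

```bash
python3 look.py 14 322,188 185,175; python3 - <<'E'
from h import *
P={}
for t in("box_mid","lid_mid"):
    o={}
    for n in("scene","side"):
        L=robot.mark_of(n,t); print(t,n,[(round(d['p'],2),np.round(d['point'],1).tolist()) for d in L[:3]])
        if L:o[n]=L[0]['point']
    if len(o)==2:
        P[t],r=tri(o); print(P[t].round(4),r.round(1))
E
```

```text
[0.4472 0.0606 0.0209] 4.42 16.375 [ 0.4 -0.6 -0. ] 0.0647
box_mid scene [(0.47, [296.4, 185.6])]
box_mid side [(0.58, [189.5, 197.9])]
[0.4498 0.0428 0.0301] [ 0.1 -0.2  0.1  0.1]
lid_mid scene [(0.56, [294.3, 182.9])]
lid_mid side []
```

View pics/v14.png

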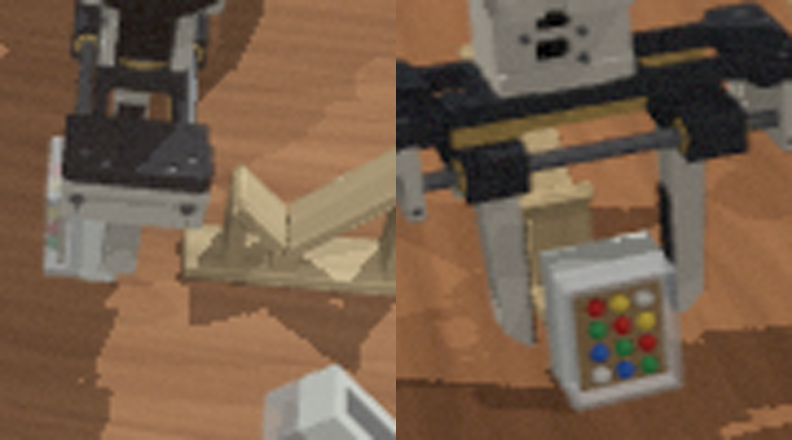

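Emit:
{"fn": "play_rows", "kwargs": {"plan": [{"slide": [0.04,-0.57,0.77],"roll": 0,"fingers": 0.4},{"slide": [0,0,0],"roll": 0,"fingers": 0.4},{"slide": [0,0,0],"roll": 0,"fingers": -1},{"slide": [0,0,0],"roll": 0,"fingers": -1},{"slide": [0,0,0],"roll": 0,"fingers": -1},{"slide": [0,0,0],"roll": 0,"fingers": -1}], "squeeze": 8}}

```text
t: 17.42
tool_pos: [0.448, 0.0436, 0.0435]
orientation: [1.152, 1.246, -1.153]
force: [0.8, 0.6, -0.9]
opening: 0.0499
```

```bash
python3 look.py 15 322,188 185,175
```

```text
[0.448  0.0436 0.0435] 4.44 17.425 [ 0.8  0.6 -0.9] 0.0499
```

View pics/v15.png

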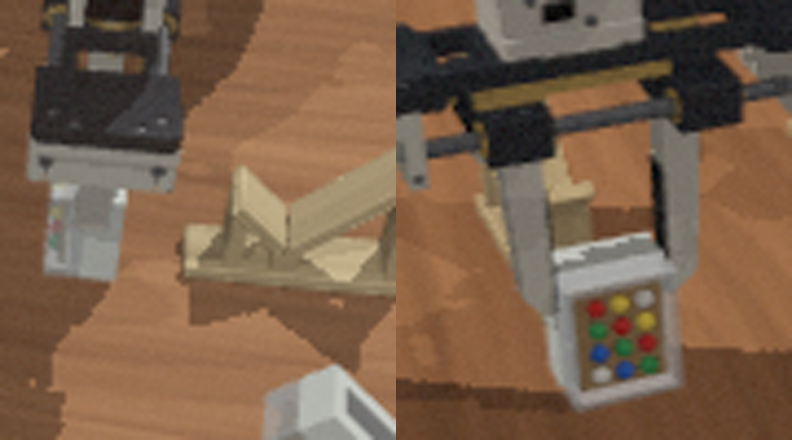

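Emit:
{"fn": "play_rows", "kwargs": {"plan": [{"slide": [0,0,0.2],"roll": 0,"fingers": -1},{"slide": [-0.02,0.2,0.5],"roll": 0,"fingers": -1},{"slide": [-0.05,0.6,0.6],"roll": 0,"fingers": -1},{"slide": [-0.05,0.6,0.25],"roll": 0,"fingers": -1},{"slide": [-0.02,0.38,0],"roll": 0,"fingers": -1},{"slide": [-0.02,0.22,0.05],"roll": 0,"fingers": -1},{"slide": [-0.02,0.22,0.05],"roll": 0,"fingers": -1},{"slide": [-0.02,0.21,0.04],"roll": 0,"fingers": -1}]}}

```text
t: 18.52
tool_pos: [0.4424, 0.1164, 0.0946]
orientation: [1.152, 1.244, -1.153]
force: [-0.1, -1.7, -1.5]
opening: 0.05
```

```bash
python3 look.py 16 335,170 180,150
```

```text
[0.4424 0.1164 0.0946] 4.4 18.525 [-0.1 -1.7 -1.5] 0.05
```

View pics/v16.png

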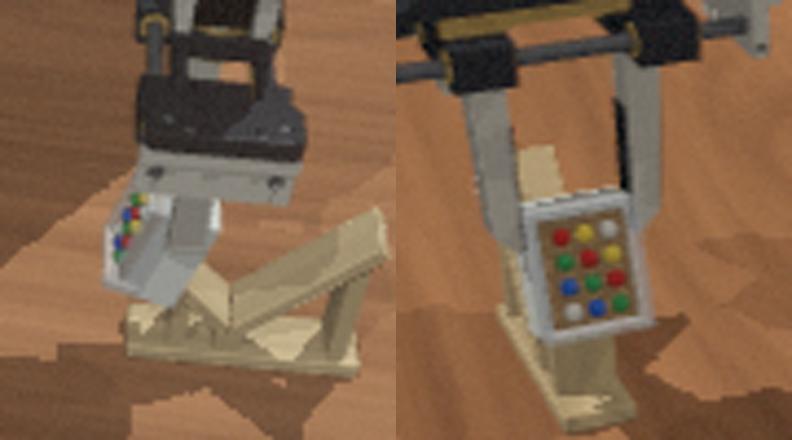

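Emit:
{"fn": "play_rows", "kwargs": {"plan": [{"slide": [-0.02,0.25,0.02],"roll": 0,"fingers": -1},{"slide": [-0.02,0.25,-0.02],"roll": 0,"fingers": -1},{"slide": [-0.02,0.26,-0.08],"roll": 0,"fingers": -1}]}}

```text
t: 19.0
tool_pos: [0.4406, 0.1397, 0.0923]
orientation: [1.152, 1.245, -1.152]
force: [0.0, -1.4, 0.0]
opening: 0.0499
```

```bash
python3 look.py 17 340,170 180,150; python3 - <<'E'
import cv2,numpy as np
a=cv2.imread("pics/s17.png"); b=cv2.imread("pics/d17.png")
a=cv2.resize(a[130:320,60:250],None,fx=2.4,fy=2.4,interpolation=cv2.INTER_CUBIC);b=cv2.resize(b[120:420,60:320],None,fx=1.3,fy=456/300,interpolation=cv2.INTER_CUBIC)
cv2.imwrite("pics/z17.png",np.hstack([a,b]))
E
```

```text
[0.4406 0.1397 0.0923] 4.42 19.0 [ 0.  -1.4  0. ] 0.0499
```

View pics/z17.png

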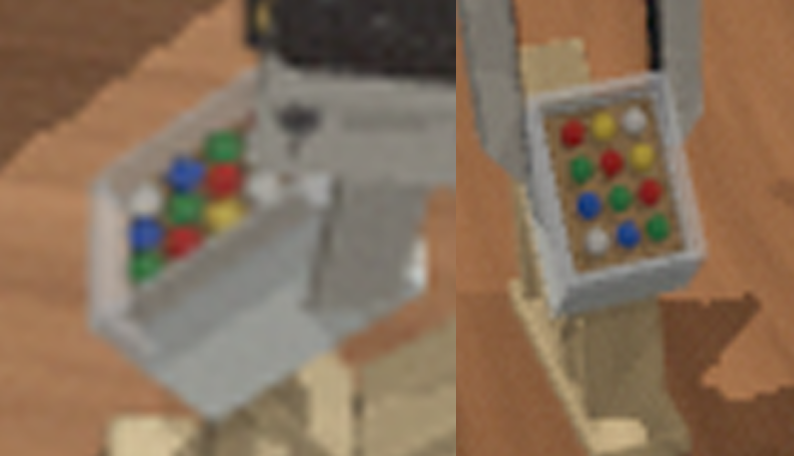

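```bash
python3 - <<'E'
from h import *
p,R,s=tool()
P=[]
for nm,u,v in(("C",92,322),("E",215,415),("F",425,290)):
    px=(295+(60+u/2.4)/4.4,120+(130+v/2.4)/4.4); r=onside(px,p,R); P.append(r); print(nm,np.round(px,1),r.round(1))
C_,E_,F_=P
print("CE",np.linalg.norm(E_-C_),"EF",np.linalg.norm(F_-E_))
w=(E_-C_); print("a from CE",np.degrees(np.arctan2(w[0],w[1]))); f=E_-F_; print("a from FE",-np.degrees(np.arctan2(f[1],f[0]))%360)
a=np.radians(130)
E
for t in 1; do python3 - <<'E'
from h import *
for t in("box_mid","stack_mid"):
    o={n:(lambda L:L[0]['point'] if L else None)(robot.mark_of(n,t)) for n in("scene","side")}
    print(t,o, tri(o)[0].round(4) if all(v is not None for v in o.values()) else None)
E
done
```

```text
C [317.3 180. ] [-52.3 -35.2]
E [329.  188.8] [-21.9 -60. ]
F [348.9 177. ] [ 16.9 -17.1]
CE 39.254264091904844 EF 57.91417219556093
a from CE 129.272217519045
a from FE 132.118771851598
box_mid {'scene': [330.4, 170.6], 'side': [176.4, 154.3]} [0.4449 0.1174 0.0912]
stack_mid {'scene': [168.4, 193.8], 'side': [311.1, 248.4]} [ 0.577  -0.232   0.0712]
```

Emit:
{"fn": "play_rows", "kwargs": {"plan": [{"slide": [0,0,0.3],"roll": 0,"fingers": -1},{"slide": [0,0,0.8],"roll": 0,"fingers": -1},{"slide": [0.2,-0.4,0.8],"roll": 0,"fingers": -1},{"slide": [0.4,-0.8,0.7],"roll": 0.2,"fingers": -1},{"slide": [0.36,-1,0],"roll": 0.2,"fingers": -1},{"slide": [0.36,-1,0],"roll": 0.2,"fingers": -1},{"slide": [0.36,-1,0],"roll": 0.17,"fingers": -1},{"slide": [0.36,-1,0],"roll": 0,"fingers": -1},{"slide": [0.36,-1,0],"roll": 0,"fingers": -1},{"slide": [0.36,-1,0],"roll": 0,"fingers": -1},{"slide": [0.36,-1,0],"roll": 0,"fingers": -1},{"slide": [0.36,-1,0],"roll": 0,"fingers": -1},{"slide": [0.36,-1,0],"roll": 0,"fingers": -1},{"slide": [0.36,-1,0],"roll": 0,"fingers": -1},{"slide": [0.3,-0.8,0],"roll": 0,"fingers": -1},{"slide": [0.11,-0.4,0],"roll": 0,"fingers": -1},{"slide": [0,-0.16,0],"roll": 0,"fingers": -1},{"slide": [0,0,0],"roll": 0,"fingers": -1}], "squeeze": 15}}

```text
t: 21.55
tool_pos: [0.5788, -0.2372, 0.1704]
orientation: [1.072, 1.291, -1.072]
force: [-0.3, 0.6, -0.6]
opening: 0.05
```

```bash
python3 look.py 18 168,175 310,215; python3 - <<'E'
from h import *
for t in("box_mid","stack_mid"):
    for n in("scene","side"): print(t,n,[(round(d['p'],2),np.round(d['point'],1).tolist()) for d in robot.mark_of(n,t)[:3]])
E
```

```text
[ 0.5788 -0.2372  0.1704] 10.58 21.55 [-0.3  0.6 -0.6] 0.05
box_mid scene [(0.79, [149.1, 161.9])]
box_mid side []
stack_mid scene [(0.57, [165.7, 197.4])]
stack_mid side [(0.65, [309.5, 249.4])]
```

View pics/v18.png

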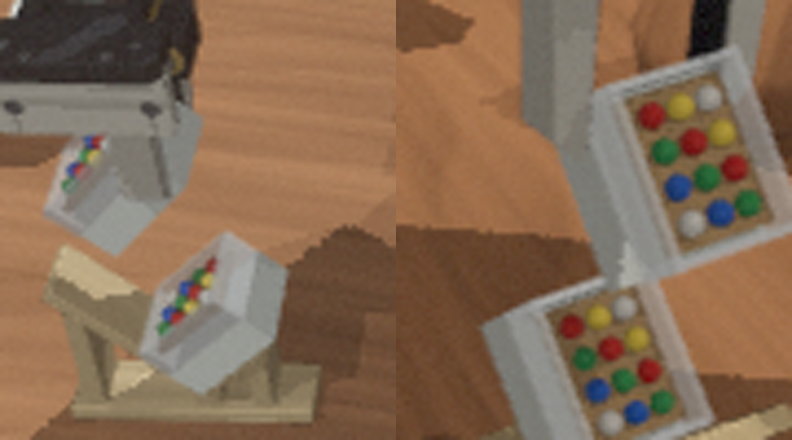

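```bash
python3 - <<'E'
import cv2,numpy as np
a=cv2.imread("pics/s18.png"); b=cv2.imread("pics/d18.png")
a=cv2.resize(a[110:420,20:330],None,fx=1.9,fy=1.9,interpolation=cv2.INTER_CUBIC)
cv2.imwrite("pics/z18.png",a)
E
```

```text
(no output)
```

View pics/z18.png

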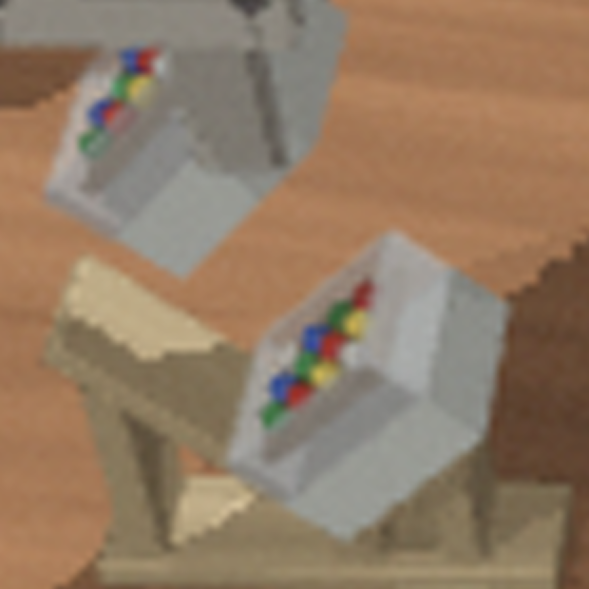

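```bash
python3 - <<'E'
from h import *
p,R,s=tool()
# predicted: target box (on stack, per fit) and current expected, projected -> overlay check
c,Q=stackin_b(.5784,-.2355,.183)
print("stack c",c)
S=boxpts(c,Q); off=np.array([123,125])
print("stack model corners z18:",(((proj("scene",S)-off)*4.4-[20,110])*1.9).round(0).tolist())
E
```

```text
stack c [ 0.5771132  -0.228547    0.06535534]
stack model corners z18: [[386.0, 220.0], [355.0, 353.0], [217.0, 463.0], [253.0, 330.0], [504.0, 298.0], [478.0, 431.0], [340.0, 536.0], [370.0, 403.0]]
```

```bash
python3 - <<'E'
from h import *
p,R,s=tool()
px=lambda u,v:(123+(20+u/1.9)/4.4,125+(110+v/1.9)/4.4)
def ana(L,off):
    C_,E_,F_=[onside(px(*q),p,R,off) for q in L]
    w=E_-C_;f=E_-F_
    print("C,E,F",C_.round(1),E_.round(1),F_.round(1),"CE %.1f EF %.1f"%(np.linalg.norm(w),np.linalg.norm(f)),"a %.1f %.1f"%(np.degrees(np.arctan2(w[0],w[1])),-np.degrees(np.arctan2(f[1],f[0]))%360),"ctr",((C_+F_)/2).round(1))
ana([(45,195),(183,275),(315,140)],.025)
for o in(.022,.025,.028): ana([(230,465),(345,540),(480,435)],o)
E
```

```text
C,E,F [-52.1 -35.1] [-23.2 -61.6] [ 16.7 -15.6] CE 39.2 EF 60.8 a 132.5 131.0 ctr [-17.7 -25.4]
C,E,F [ -24.4 -134.7] [   1.9 -164.2] [  43.7 -121.4] CE 39.5 EF 59.7 a 138.2 134.3 ctr [   9.6 -128.1]
C,E,F [ -23.3 -131.5] [   2.9 -160.8] [  44.4 -118.2] CE 39.3 EF 59.4 a 138.2 134.3 ctr [  10.6 -124.9]
C,E,F [ -22.1 -128.2] [   3.9 -157.4] [  45.2 -115. ] CE 39.1 EF 59.1 a 138.2 134.3 ctr [  11.5 -121.6]
```

Emit:
{"fn": "play_rows", "kwargs": {"plan": [{"slide": [0,0,-0.5],"roll": 0,"fingers": -1},{"slide": [0,0,-0.7],"roll": 0,"fingers": -1},{"slide": [0,0,-0.6],"roll": 0,"fingers": -1},{"slide": [0,0,-0.3],"roll": 0,"fingers": -1},{"slide": [0,0,-0.1],"roll": 0,"fingers": -1},{"slide": [0,0,0],"roll": 0,"fingers": -1}]}}

```text
t: 22.6
tool_pos: [0.5792, -0.2378, 0.1046]
orientation: [1.072, 1.29, -1.072]
force: [-0.4, -0.3, -1.0]
opening: 0.0499
```

```bash
python3 look.py 19 168,188 310,240
```

```text
[ 0.5792 -0.2378  0.1046] 10.58 22.6 [-0.4 -0.3 -1. ] 0.0499
```

View pics/v19.png

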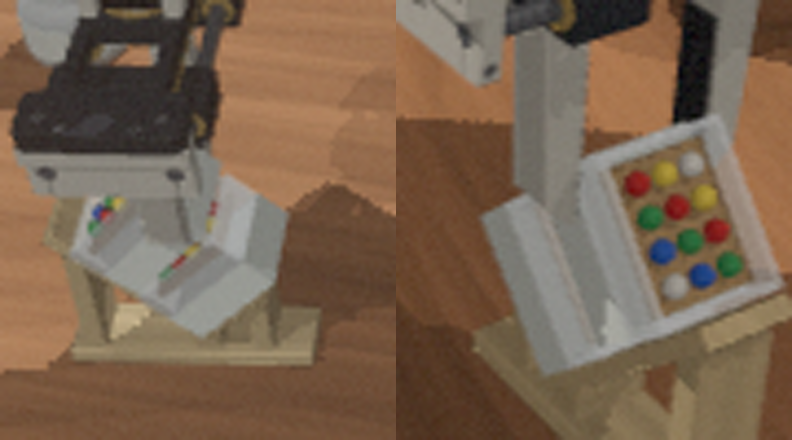

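Emit:
{"fn": "play_rows", "kwargs": {"plan": [{"slide": [0,0,-0.08],"roll": 0,"fingers": -1},{"slide": [0,0,-0.06],"roll": 0,"fingers": -1},{"slide": [0,0,0],"roll": 0,"fingers": -1}]}}

```text
t: 23.08
tool_pos: [0.5796, -0.237, 0.1008]
orientation: [1.073, 1.29, -1.071]
force: [-0.4, 5.9, 3.4]
opening: 0.0499
```

Emit:
{"fn": "play_rows", "kwargs": {"plan": [{"slide": [0,0.06,0],"roll": 0,"fingers": -1},{"slide": [0,0.03,-0.05],"roll": 0,"fingers": -1},{"slide": [0,0,0],"roll": 0,"fingers": -1}]}}

```text
t: 23.45
tool_pos: [0.5793, -0.2357, 0.0993]
orientation: [1.072, 1.289, -1.072]
force: [-0.1, -0.6, 3.5]
opening: 0.0501
```

```bash
python3 look.py 20 168,188 310,240;python3 - <<'E'
import cv2,numpy as np
a=cv2.imread("pics/s20.png"); b=cv2.imread("pics/d20.png")
a=cv2.resize(a[130:360,30:310],None,fx=1.4,fy=1.9,interpolation=cv2.INTER_CUBIC);b=cv2.resize(b[90:390,60:396],None,fx=1.2,fy=437/300,interpolation=cv2.INTER_CUBIC)
cv2.imwrite("pics/z20.png",np.hstack([a,b]))
E
```

```text
[ 0.5793 -0.2357  0.0993] 10.56 23.45 [-0.1 -0.6  3.5] 0.0501
```

View pics/z20.png

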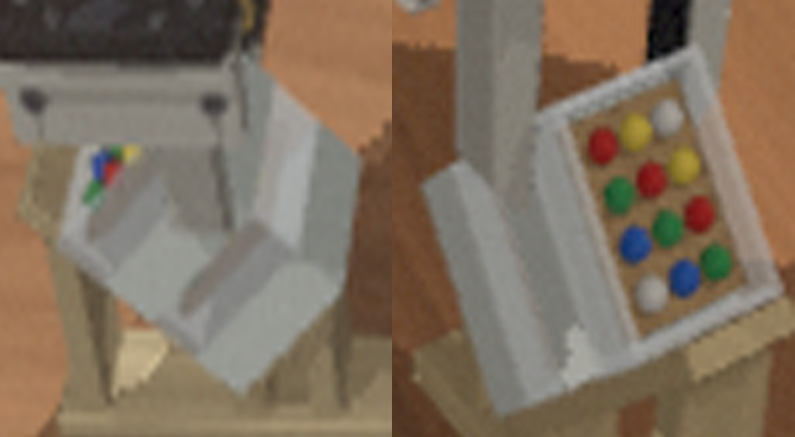

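Emit:
{"fn": "play_rows", "kwargs": {"plan": [{"slide": [0,0,0.03],"roll": 0,"fingers": -1},{"slide": [0,0,0],"roll": 0,"fingers": 0.2},{"slide": [0,0,0],"roll": 0,"fingers": 0.4},{"slide": [0,0,0],"roll": 0,"fingers": 0.5}]}}

```text
t: 24.05
tool_pos: [0.5787, -0.2346, 0.0991]
orientation: [1.072, 1.292, -1.072]
force: [0.9, 1.0, 0.6]
opening: 0.0684
```

```bash
python3 look.py 21 168,188 310,240
```

```text
[ 0.5787 -0.2346  0.0991] 10.59 24.05 [0.9 1.  0.6] 0.0684
```

View pics/v21.png

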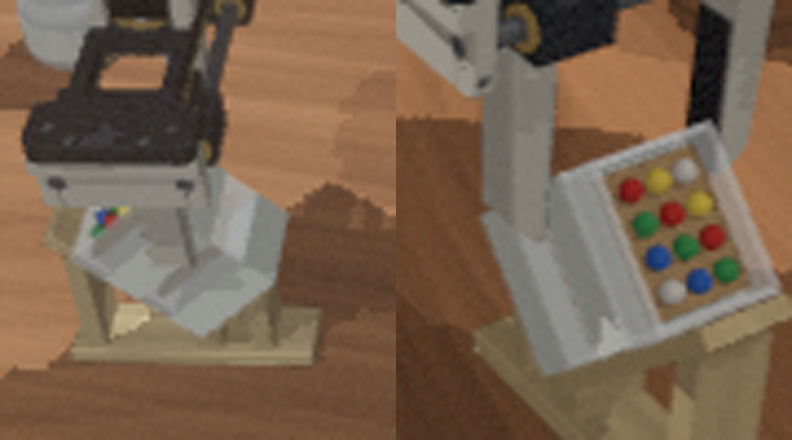

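Emit:
{"fn": "play_rows", "kwargs": {"plan": [{"slide": [0,0,0.2],"roll": 0,"fingers": 0.8},{"slide": [0,0,0.6],"roll": 0,"fingers": 0.8},{"slide": [0,0,1],"roll": 0,"fingers": 0.8},{"slide": [0,0,1],"roll": 0,"fingers": 0.8},{"slide": [0,0,1],"roll": 0,"fingers": 0.8},{"slide": [-0.5,0.5,1],"roll": 0,"fingers": 0.8},{"slide": [-1,1,0],"roll": 0,"fingers": 0.8},{"slide": [-1,1,0],"roll": 0,"fingers": 0.8},{"slide": [0,0,0],"roll": 0,"fingers": 0.8}]}}

```text
t: 25.28
tool_pos: [0.5029, -0.1584, 0.2452]
orientation: [1.071, 1.29, -1.07]
force: [0.6, -0.1, 0.4]
opening: 0.0838
```

```bash
python3 look.py 22 168,190 310,240; python3 - <<'E'
from h import *
for t in("box_mid","lid_mid","stack_mid","narrow_mid"):
    o={}
    for n in("scene","side"):
        L=robot.mark_of(n,t); print(t,n,[(round(d['p'],2),np.round(d['point'],1).tolist()) for d in L[:3]])
        if L:o[n]=L[0]['point']
    if len(o)==2:
        x,r=tri(o); print("   ",x.round(4),r.round(1))
E
```

```text
[ 0.5029 -0.1584  0.2452] 10.66 25.275 [ 0.6 -0.1  0.4] 0.0838
box_mid scene [(0.79, [157.6, 185.7]), (0.39, [168.0, 194.6])]
box_mid side []
lid_mid scene [(0.83, [154.6, 187.5])]
lid_mid side [(0.72, [320.4, 245.2])]
    [ 0.5801 -0.256   0.0925] [ 2.2 -1.6  1.6  0.8]
stack_mid scene [(0.6, [168.5, 197.6]), (0.32, [350.5, 241.7])]
stack_mid side [(0.86, [310.3, 246.0])]
    [ 0.5811 -0.2262  0.069 ] [ 2.6 -2.   2.   1. ]
narrow_mid scene []
narrow_mid side [(0.89, [248.6, 145.3])]
```

View pics/v22.png

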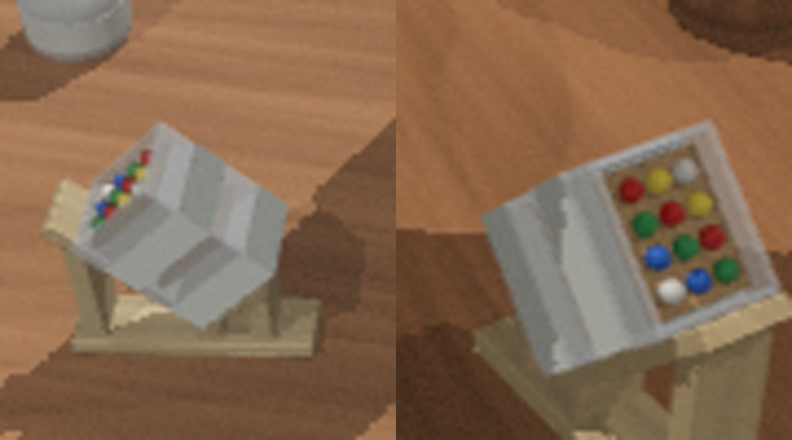

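```bash
python3 -c "
from plant import robot
print(robot.close_job()); print(robot.read_state()['t'])"
```

```text
the job is handed in; nothing more can be done
None
the job is handed in; nothing more can be done
```

The wide box is lying lid down on the stacked box in the right-hand stand, released, and the job is handed in at about 25.5 s. No verdict came back.

**How I turned it:** The tool can only slide and turn about the vertical, so I rotated the box inside the loosely shut fingers. I pushed it against the edges of its own stand, stood it on its end on the table to regrip at the seam, then finished the turn and carried it over.

**Last checks:**
- **Stacking:** both camera pictures show the two boxes flush, square and parallel.
- **Lid:** it looks closed. `lid_mid` was measured at (0.580, -0.256, 0.093), against a target of about (0.582, -0.257, 0.094).
- **Stacked box:** `stack_mid` read (0.581, -0.226, 0.069), against (0.582, -0.231, 0.064) at the start. That is within the scatter of the measurement.
- **Narrow box:** I did not go near it. The side camera puts it within 2 pixels of where it started.

**What went wrong or could not be checked:**
- **Lid gap during the turn:** the first push opened a wedge at the lid's lower end. The network marks put `lid_mid` about 5 mm from `box_mid`, though they were noisy. From the picture I estimated as much as 8 mm, against the 10 mm failure limit. I pressed it shut afterwards, but I can't prove it never passed the limit.
- **Grip slip:** later pushes slid the pads off the base and onto the lid only, which is why I regripped.
- **Missed detections:** in the last look, the networks found neither `box_mid` in the side view nor `narrow_mid` in the scene view. The final box position therefore rests on `lid_mid` and the pictures.

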